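Stow the deck cleat and snap the sliding lid shut

TASK

Put the loose aluminium deck cleat into the plywood fittings box through its open end, then slide the box's lid fully home, over the small ridge, until its edge meets the end wall. The box stands on soft rubber mounts that give as you push: push with feel, never so hard that the mounts are driven near the end of their travel, and leave the tin, the pipe elbow and the screwdriver as they are.

Things in the scene. Friction and masses are not known exactly. Their poses are not given: they have to be found in the camera images.
- box_floor (a point): Plywood fittings box, open on top. The point: centre of its inner floor, 38 mm above the bench. x: the way the lid closes, y across, z up. Outside 160 long, 140 wide; top 57 above this point. Cavity 140 x 120 (x -70 to 70). Side walls 10 thick, tops at 47, carry the lid; lips over its edges hold it down (play about 1 mm up and sideways). Front wall (x -80 to -70) is low.
- box_stop (a point): Middle of the end wall's inner face, the stop that the lid's leading edge meets when home: x = 70, z = 50 in the frame of box_floor; axes as the box's.
- box_ridge (a point): Top of the sprung brass ridge on the low front wall, 52 wide across y: x = -75, z = 46 in the frame of box_floor; axes as the box's. It sticks up in the way of the rib under the lid and is pressed down as the rib is forced over it.
- fitbox (a joint): How far (m) the box is pushed along its x on its rubber mounts: 0 at rest, positive the way the lid closes. Springs back, about 1 N per mm; travel ends at 22 mm, past 17 mm is too hard. Forcing the lid over the ridge takes several newtons (varies), so the box gives millimetres first and the lid is not yet home where home was measured at rest; the push drops when it snaps over.
- lid: Light wooden lid 150 long (x), 130 wide, 5 thick, in the box's grooves, 80 to 92 mm short of home, sticking out over the low front end. About 120 g. Origin: centre of its underside; axes as the box's. Home: leading edge (x = 75) on the end wall, origin at x = -5, z = 47 in box_floor's frame. A rib under it at x = -65, 4 mm deep, meets the ridge 11 to 12 mm before home and is on its crest 5 mm before home.
- lid_handle (a point): Centre of the lid's dark wooden grip block, 65 mm behind the lid's centre (x = -65 in the lid's frame) and 17 mm above its underside. The block is 14 thick along x, 44 wide along y, and stands 24 mm over the lid's top face. It can be pinched or pushed from behind. Axes as the lid's.
- cleat: Small aluminium horn cleat (loose, about 90 g) on the offcut board. Origin: centre of its underside; x along its horn. The foot is 44 x 18 x 5; on two short legs the horn, a round bar 12 thick and 60 long, has its centre line 25 mm above the underside. To be picked by the horn from above, fingers closing along the cleat's y.
- offcut: Pale board 170 x 100 x 18 mm, fixed on the bench, under the cleat. Origin: centre of its underside.
- base: Dark steel plate 190 x 170 x 8 mm, fixed on the bench below the box's mounts. Origin: centre of its underside, 38 mm below the point box_floor at rest; axes as the box's.
- tin: Blue-labelled tin, radius 32, height 75 mm, standing. Origin: centre of its underside. Not to be disturbed.
- elbow: White plastic pipe elbow standing on its flange (radius 30, height 55 mm; a spigot of radius 20 reaches 45 mm along its x). Origin: centre of its underside. Not to be disturbed.
- driver: Red-handled screwdriver lying on the bench, about 200 mm long along its x, handle to -x. Origin: on its underside. Not to be disturbed.
There are look-alikes about, which are no part of the job. What is shaped like the lid but purple is not meant.

How it is judged:
On the way, in this order (a step that is already met when the one before it is completed fails the run):
1. the cleat lies in the box, released, the lid still open (x of cleat in the frame of box_floor between -0.07 and 0.07 m and y of cleat in the frame of box_floor between -0.06 and 0.06 m and z of cleat in the frame of box_floor below 0.03 m and x of lid in the frame of box_floor below -0.04 m and contact force between the fingers and cleat below 0.1 N and linear speed of cleat below 0.03 m/s), for 0.2 s.
2. the lid has been slid home over the ridge (x of lid in the frame of box_floor above -0.0075 m), for 0.1 s.
At the end, for the whole second after the job is handed in: The lid lies in its grooves, past the ridge and within 2.5 mm of the end wall, with the cleat inside the box, all at rest (x of lid in the frame of box_floor above -0.0075 m and z of lid in the frame of box_floor between 0.044 and 0.051 m and angle between the x axis of lid and the x axis of box_floor, either way round below 0.06 rad and x of cleat in the frame of box_floor between -0.07 and 0.07 m and y of cleat in the frame of box_floor between -0.06 and 0.06 m and z of cleat in the frame of box_floor between -0.005 and 0.042 m and linear speed of each of lid, cleat below 0.02 m/s); the robot touches nothing.
It fails at once if the box is pushed more than 17 mm on its mounts (over about 17 N) (value of joint fitbox above 0.017 m).
It fails at once if the tin is moved by more than 20 mm or tipped (distance of tin from where it was at the start of the episode above 0.02 m or angle between tin's own z axis and vertical above 0.4 rad).
It fails at once if the elbow is moved by more than 20 mm or tipped (distance of elbow from where it was at the start of the episode above 0.02 m or angle between elbow's own z axis and vertical above 0.4 rad).
It fails at once if the screwdriver is moved by more than 30 mm (distance of driver from where it was at the start of the episode above 0.03 m).
It also fails if it takes over 54 s, if anything falls off the work surface, if the arm or the gripper's body presses on something with over 40 N, if the wrist force passes 120 N, or if a joint passes its speed limit or range.

ROBOT

A 7-joint arm with a two-finger parallel gripper is mounted at the origin on the work surface. World frame = base frame: x ahead of the robot, y to its left, z up, the work surface at z = 0. Lengths are in m, angles in rad, forces in N, time in s.
With the tool pointing down it reaches from about 0.425 to 0.975 m from the base axis. Payload 16.7 kg.
Tool frame: the origin (TCP) lies at the very end of the fingers, on their centre line; the grasp point (between the pads) lies 19 mm behind it (ctrl.grip_point_offset is the distance from the TCP to the grasp point, in m); y points along the fingers, z is the direction in which the jaws open and shut, and the axes are right-handed (so a half turn about y gives the same grasp; the last joint's range is limited). The gripper opens to 85 mm and grips with 20 to 120 N. Pads are 22 mm wide; open, the fingers measure 114 mm over their backs; the gripper's body (76 mm by 85 mm) begins 54 mm behind the grasp point. The pads swing forward as they close: fully open they stand 13 mm farther back than shut.
Start: joints at [-0.149, 0.426, 0.074, 1.606, -0.034, 1.111, -0.067], TCP at [0.675, -0, 0.231] pointing down, gripper open.
Joint ranges: [-2.85, 2.85], [-0.5, 2.14], [-1.23, 1.37], [0.21, 2.46], [-1.02, 4.16], [0.16, 2.05], [-2.73, 2.73]. Speed limits (rad/s): [1.89, 1.89, 2.39, 2.39, 3.01, 3.01, 3.01].

INTERFACE

Orientations are given as a 3x3 rotation matrix whose columns are the frame's x, y, z axes.
In Python, from cell import telemetry, imaging, ctrl gives the robot as it stands.
- The arm moves only by the shell command python3 -m inch 'ROWS' [FORCE]. ROWS is JSON, a list that holds one entry, the list of rows, each a list of 7 numbers: the shift along the tool's x, y, z in cm, then the turn, a rotation vector about the tool's x, y, z in degrees, then the opening in per cent of the stroke, from 0 (shut) to 100 (fully open). A call has 1 to 12 rows; each row is the pose to reach, as a shift and turn from the pose commanded when the call began, along the tool's axes at that moment; what a row does not reach only later rows make up. A row lasts 1/8 s, in which the tool goes at most 62.5 mm and 10.7 degrees, less where a joint would pass 70% of its speed; a pose out of reach is approached as far as the arm can. A call with a gripper value outside its range is refused whole. The fingers move at their own pace and stop on an object; FORCE is the grip in N (left out, the last holds). Time passes only in rows, so rows that repeat a pose let the fingers close. It gives the time, the measured TCP pose, the force and the opening at its end, in the units of the state.
- telemetry.read_state(): the state, without advancing time (a new reading comes with each control period).
- imaging.snapshot(name): name is "scene" or "side" or "wrist"; returns a dict with "img" (420x560x3 uint8, red, green, blue), "range_z" (420x560 float32, m along the optical axis (not along the pixel's ray), 0 where there is no reading), "fx", "fy", "cx", "cy" (pixels), "k1" (the pictures are not rectified: a ray, as slopes to the right and down, at radius r is drawn at 1 + k1 r^2 times it, then the intrinsics apply), "R" (3x3) and "t" (3): a world point X has camera coordinates R X + t; the wrist camera has in their place "mount" (4x4, takes a point from camera to tool coordinates, whose origin is the TCP and whose axes are the tool frame's). Camera axes: x right, y down, z forward; pixel columns grow to the right and rows downward; lengths in m; the calibration is good to about 2 mm. A picture is of the moment at which its call begins: read the wrist's pose just before it.
- ctrl.close_job(): hands the job in, once; it reports no verdict.
The state is a dict: "time": time; "joint_positions": joint angles; "joint_velocities": joint speeds; "joint_efforts": joint torques, N m; "tool_pos": TCP position; "eef_rot": TCP orientation; "ft_force": force on the tool from outside, world axes, zero at the start; "wrist_torque": the same for the moment, N m; "finger_gap": finger opening in m.
Only numpy, scipy, OpenCV 4.12 (cv2) and the standard library are available. Lean on these libraries where they do the work, as an engineer would, in place of code of your own. Each camera call takes 0.05 s, during which the arm holds its last target.

## Working session

There is one attempt and no reset: what is moved stays moved. The work goes in short steps, Python scripts to look and compute and a shell command to move; the robot and the scene stay as the last step left them, time stands still between calls to the robot, and variables do not carry over. Pictures are saved under pics/ and viewed, and the job is handed in when it is done.

```bash
ls -la; mkdir -p pics; cat > h.py <<'E'
import numpy as np, cv2
from cell import telemetry, imaging, ctrl
def snap(n, f):
    s=telemetry.read_state(); d=imaging.snapshot(n)
    if 'mount' in d:
        T=np.eye(4); T[:3,:3]=np.array(s['eef_rot']); T[:3,3]=s['tool_pos']
        C=T@np.array(d['mount']); d['R']=C[:3,:3].T; d['t']=-C[:3,:3].T@C[:3,3]
    cv2.imwrite('pics/%s.png'%f, d['img'][:,:,::-1])
    np.save('pics/%s.npy'%f, d, allow_pickle=True); return d
def load(f): return np.load('pics/%s.npy'%f,allow_pickle=True).item()
def slopes(d,u,v):
    K=np.array([[d['fx'],0,d['cx']],[0,d['fy'],d['cy']],[0,0,1.]])
    xd=(u-d['cx'])/d['fx']; yd=(v-d['cy'])/d['fy']; x,y=xd,yd
    for _ in range(30):
        r2=x*x+y*y; x=xd/(1+d['k1']*r2); y=yd/(1+d['k1']*r2)
    return x,y
def ray(d,u,v):
    x,y=slopes(d,u,v); R=np.array(d['R']); t=np.array(d['t'])
    o=-R.T@t; return o, R.T@np.array([x,y,1.])
def P(d,u,v,z=None):   # by depth or on plane z
    o,r=ray(d,u,v)
    if z is None:
        u,v=int(round(u)),int(round(v)); return o+r*d['range_z'][v,u]
    return o+r*(z-o[2])/r[2]
def proj(d,X):
    c=np.array(d['R'])@np.array(X)+np.array(d['t']); x,y=c[0]/c[2],c[1]/c[2]
    k=1+d['k1']*(x*x+y*y); return d['fx']*x*k+d['cx'], d['fy']*y*k+d['cy']
def tri(*obs):
    A=np.zeros((3,3));b=np.zeros(3)
    for d,u,v in obs:
        o,r=ray(d,u,v); r=r/np.linalg.norm(r); M=np.eye(3)-np.outer(r,r); A+=M;b+=M@o
    X=np.linalg.solve(A,b)
    return X
def crop(f,u0,v0,u1,v1,s,out):
    im=cv2.imread('pics/%s.png'%f)[v0:v1,u0:u1]
    cv2.imwrite('pics/%s.png'%out, cv2.resize(im,None,fx=s,fy=s,interpolation=cv2.INTER_CUBIC))
E
python3 -c "
from h import *
np.set_printoptions(precision=4,suppress=True)
s=telemetry.read_state(); print(s)
print(ctrl.grip_point_offset)
for n in ['scene','side','wrist']:
    d=snap(n,n+'0'); print(n,d['fx'],d['k1'],d['R'],d['t'])
"
```

```text
total 12
drwxr-xr-x  3 agent agent 4096 Dec  7 16:22 .
drwxr-xr-x 23 root  root  4096 Dec  7 16:22 ..
drwxr-xr-x  2 agent agent 4096 Dec  7 16:22 pics
{'time': 0.0, 'joint_positions': array([-0.1495,  0.4267,  0.0739,  1.6066, -0.0341,  1.1108, -0.0671]), 'joint_velocities': array([-0.0008, -0.0003, -0.001 ,  0.0008, -0.0017,  0.0006,  0.0004]), 'joint_efforts': array([  0.0007, -94.9842,   3.7624, -46.3524,   0.0194,   0.0101,
         0.    ]), 'tool_pos': array([ 0.6746, -0.    ,  0.2306]), 'eef_rot': array([[-0.    , -0.0013,  1.    ],
       [-1.    , -0.0001, -0.    ],
       [ 0.0001, -1.    , -0.0013]]), 'ft_force': array([-0.6079, -0.0285,  0.5014]), 'wrist_torque': array([-0.0417,  0.0359, -0.004 ]), 'finger_gap': 0.08519610844061826}
0.0187
scene 388.1106783615099 -0.0841802336199429 [[-0.4968  0.8679 -0.0053]
 [ 0.712   0.404  -0.5743]
 [-0.4963 -0.2891 -0.8186]] [ 0.2345 -0.3192  1.228 ]
side 419.579331278281 -0.044208720164272 [[ 0.9879 -0.1548  0.0138]
 [-0.1057 -0.7341 -0.6707]
 [ 0.114   0.6611 -0.7416]] [-0.5267  0.1362  1.0217]
wrist 314.6819628081448 -0.03118012549246823 [[ 1.     -0.001   0.0002]
 [-0.001  -0.9539  0.3   ]
 [-0.0001 -0.3    -0.9539]] [-0.6746 -0.0374  0.3784]
```

View pics/scene0.png

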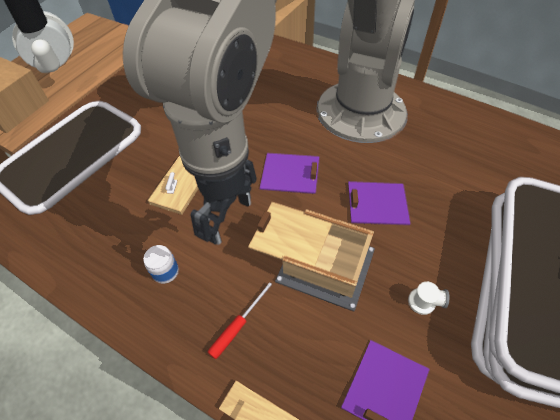

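View pics/side0.png

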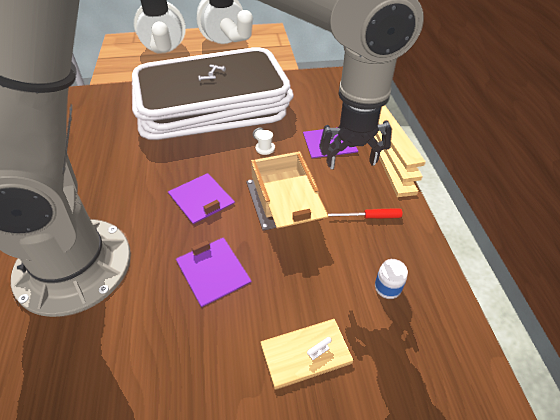

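View pics/wrist0.png

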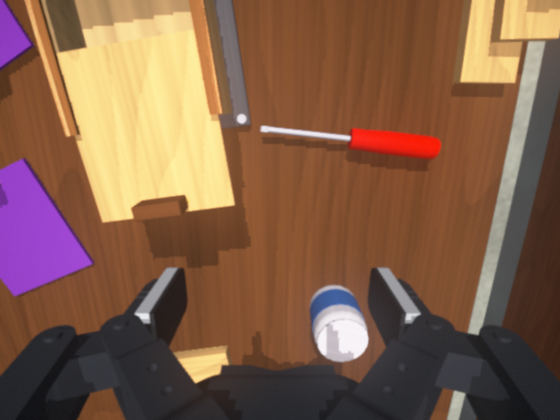

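```bash
python3 -c "
from h import *
crop('side0',240,300,370,400,6,'c_side_cleat')
crop('scene0',140,140,230,220,8,'c_scene_cleat')
crop('side0',230,140,350,240,6,'c_side_box')
crop('scene0',240,190,390,310,5,'c_scene_box')
"
```

```text
(no output)
```

View pics/c_side_cleat.png

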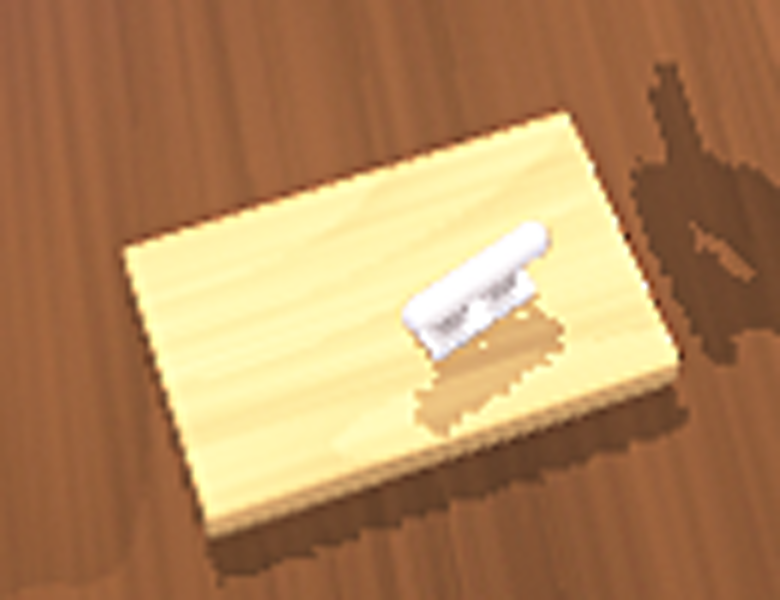

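View pics/c_scene_cleat.png

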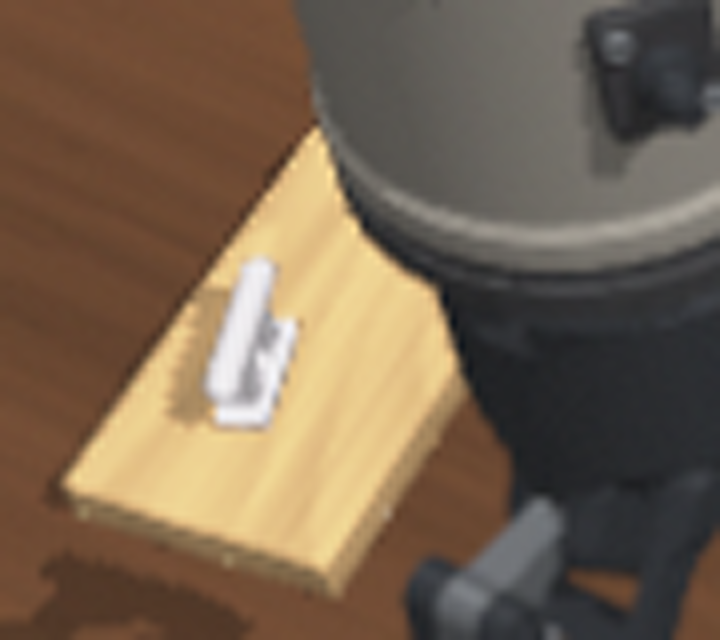

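View pics/c_side_box.png

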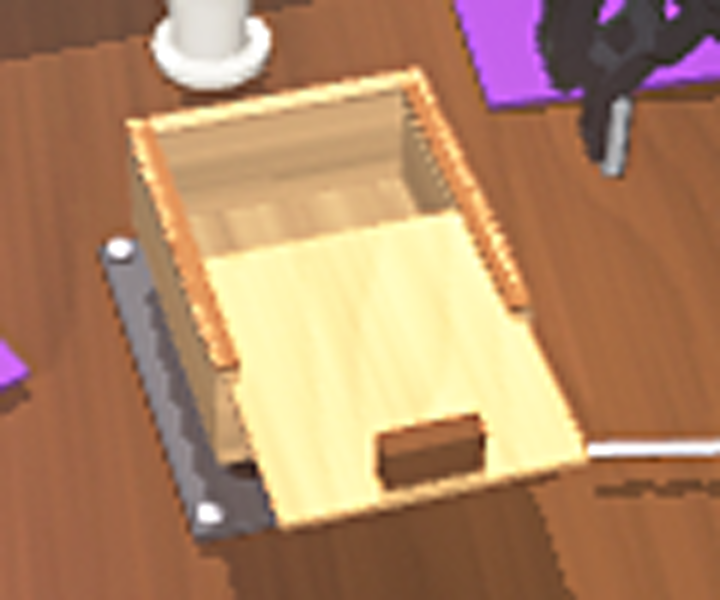

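View pics/c_scene_box.png

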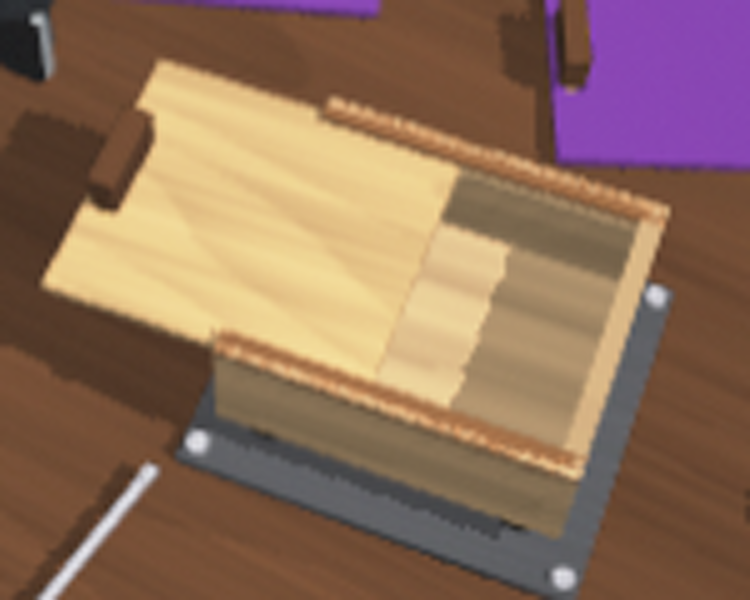

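```bash
cat > m.py <<'E'
from h import *
np.set_printoptions(precision=4,suppress=True)
a=load('side0');b=load('scene0')
def S(x,y,o,s): return (x+.5)/s-.5+o[0],(y+.5)/s-.5+o[1]
pts={'hornA':((540,235),(220,392),'c'),'hornB':((412,312),(258,265),'c'),
'leadL':((205,260),(460,170),'b'),'leadR':((460,212),(378,375),'b'),
'rearL':((280,520),(155,62),'b'),'rearR':((588,455),(42,283),'b'),
'endL':((130,122),(668,212),'b'),'endR':((420,70),(582,470),'b'),
'hTopRearL':((377,437),(133,112),'b'),'hTopRearR':((484,416),(92,180),'b'),
'hTopFrL':((377,432),(152,115),'b'),
}
for k,(p,q,t) in pts.items():
    if t=='c': p=S(*p,(240,300),6);q=S(*q,(140,140),8)
    else: p=S(*p,(230,140),6);q=S(*q,(240,190),5)
    X=tri((a,)+p,(b,)+q); print(k,X,'res',np.array(proj(a,X))-p,np.array(proj(b,X))-q)
E
python3 m.py
```

```text
hornA [ 0.5762 -0.2992  0.0443] res [-0.2416 -0.0918] [-0.1869  0.0877]
hornB [ 0.5284 -0.321   0.0465] res [0.2784 0.1134] [ 0.2042 -0.1008]
leadL [0.4932 0.126  0.0907] res [-0.1547 -0.0965] [-0.1688  0.1267]
leadR [0.6062 0.1405 0.0926] res [-1.0761 -0.5756] [-1.2809  0.8729]
rearL [ 0.5066 -0.0246  0.0894] res [0.5537 0.2916] [ 0.5222 -0.3591]
rearR [ 0.634  -0.0066  0.0886] res [-0.1082 -0.0459] [-0.1132  0.0683]
endL [0.4698 0.2168 0.0942] res [-0.1293 -0.0905] [-0.1536  0.1204]
endR [0.6052 0.2334 0.0969] res [-0.8441 -0.5003] [-1.1058  0.7858]
hTopRearL [ 0.5486 -0.0084  0.1134] res [0.9564 0.4811] [ 0.9453 -0.6349]
hTopRearR [ 0.5909 -0.0045  0.1159] res [0.3888 0.1823] [ 0.3982 -0.2546]
hTopFrL [ 0.5473 -0.002   0.1113] res [-0.0587 -0.0301] [-0.0586  0.0392]
```

Two lid-like classes: the purple panels at scene (290,172), (378,203) and (385,385) are decoys. The wooden lid at scene (290,235), sitting in the box grooves, is the one meant. For the cleat: the white one alone on the pale board at side (320,346) fits, while those in the tray at side (212,72) do not. The crops confirm both. Next I hover over the cleat.

```bash
python3 -m inch '[[[5,1,-2,0,10,0,100],[11,2.5,-4,0,20,0,100],[17,4,-6.5,0,30,0,100],[22,5,-8.5,0,40,0,100],[27,6,-10.5,0,50,0,100],[31,7,-12.2,0,60,0,100],[31,7,-12.2,0,65.5,0,100],[31,7,-12.2,0,65.5,0,100],[31,7,-12.2,0,65.5,0,100]]]' 40
python3 -c "
from h import *
np.set_printoptions(precision=4,suppress=True)
d=snap('wrist','w1'); s=telemetry.read_state(); print(s['time'],s['tool_pos'],s['eef_rot'],s['ft_force'])
d=snap('scene','scene1')
crop('w1',100,80,460,350,2.2,'w1c')
"
```

```text
time: 1.27
tool_pos: [0.5534, -0.3093, 0.1613]
eef_rot: [[-0.908, 0.0, 0.418], [-0.418, 0.0, -0.908], [-0.0, -1.0, -0.0]]
ft_force: [-0.5, 0.1, 0.1]
finger_gap: 0.0857
1.325 [ 0.5534 -0.3092  0.1613] [[-0.9086  0.0001  0.4176]
 [-0.4176  0.0003 -0.9086]
 [-0.0002 -1.     -0.0002]] [-0.1111 -0.5343  0.0993]
```

View pics/w1.png

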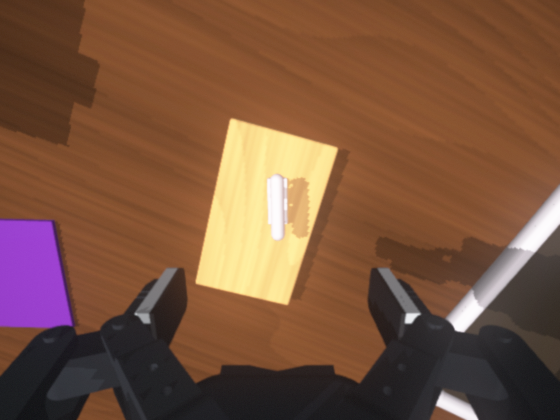

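View pics/w1c.png

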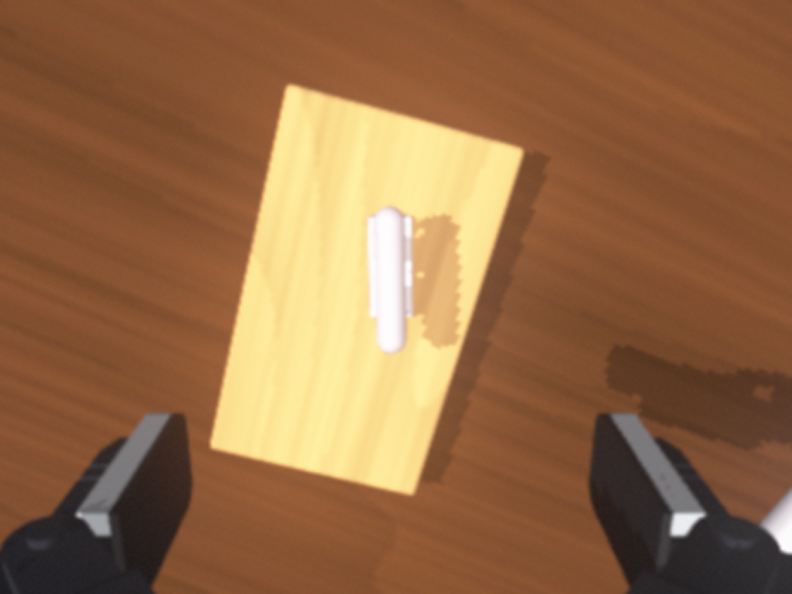

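View pics/scene1.png

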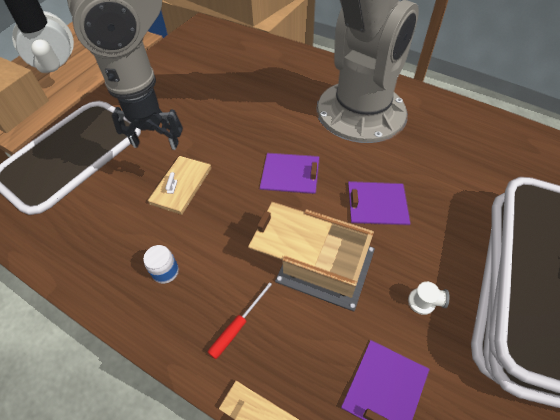

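The wrist view shows the horn between (277,176) and (277,237), upright in the picture, on the board with corners (232,119), (338,148), (197,283) and (289,305).

```bash
cat > m2.py <<'E'
from h import *
np.set_printoptions(precision=4,suppress=True)
def S(x,y,o,s): return (x+.5)/s-.5+o[0],(y+.5)/s-.5+o[1]
w=load('w1');a=load('side0');b=load('scene0')
R=np.array([[-0.9086,0,.4176],[-.4176,0,-.9086],[0,-1,0]]);tp=np.array([.5534,-.3092,.1613])
print('tcp px',proj(w,tp), 'tcp-60mm px',proj(w,tp-[0,0,.11]))
t=S(389,208,(100,80),2.2); bo=S(391,352,(100,80),2.2)
A=S(540,235,(240,300),6),S(220,392,(140,140),8)
B=S(412,312,(240,300),6),S(258,265,(140,140),8)
for e in (t,bo): print('plane .043',P(w,*e,z=.043),'depth',P(w,e[0],e[1]))
c=S(390,280,(100,80),2.2); print('mid',P(w,*c,z=.043),'depth',P(w,*c))
sa=np.mean([A[0],B[0]],0); sb=np.mean([A[1],B[1]],0)
for obs in ([(w,*c),(a,*sa)],[(w,*c),(b,*sb)],[(w,*c),(a,*sa),(b,*sb)]):
    X=tri(*obs); print('mid tri',X,[np.array(proj(o[0],X))-o[1:] for o in obs])
print('board z',P(w,230,250),P(w,310,250))
d=P(w,*t,z=.043)-P(w,*bo,z=.043); print(np.degrees(np.arctan2(d[1],d[0])),np.linalg.norm(d))
# tin etc
for n,(u,v) in {'tin':(159,252)}.items(): print(n,P(b,u,v,z=.075),P(b,u,v))
E
python3 m2.py
```

```text
tcp px (np.float64(278.3228042886521), np.float64(272.72498128007)) tcp-60mm px (np.float64(277.68469876259854), np.float64(209.0740327820589))
plane .043 [ 0.5783 -0.2967  0.043 ] depth [ 0.5784 -0.2967  0.0437]
plane .043 [ 0.5251 -0.322   0.043 ] depth [ 0.5261 -0.3216  0.0456]
mid [ 0.5526 -0.309   0.043 ] depth [ 0.5541 -0.3083  0.0486]
mid tri [ 0.5525 -0.309   0.0427] [array([-0.0265,  0.0142]), array([0.0112, 0.0067])]
mid tri [ 0.5537 -0.3084  0.0474] [array([-0.0257,  0.0261]), array([-0.0096,  0.0073])]
mid tri [ 0.5526 -0.3095  0.0448] [array([0.6128, 0.878 ]), array([ 0.1916, -0.1874]), array([0.1908, 0.1715])]
board z [ 0.4859 -0.2884  0.0173] [ 0.5126 -0.3655 -0.0002]
25.410247855368223 0.05891941597970379
tin [ 0.7388 -0.1754  0.075 ] [ 0.7395 -0.1739  0.0774]
```

Horn centre comes out at (0.553, -0.309, 0.043), which matches 18 + 25 mm. Descending to grasp.

```bash
python3 -m inch '[[[0.1,5,0,0,0,0,100],[0.1,9,0,0,-1,0,100],[0.1,12,0,0,-1,0,100],[0.1,13.5,0,0,-1,0,100],[0.1,13.6,0,0,-1,0,100],[0.1,13.6,0,0,-1,0,60],[0.1,13.6,0,0,-1,0,20],[0.1,13.6,0,0,-1,0,0],[0.1,13.6,0,0,-1,0,0],[0.1,13.6,0,0,-1,0,0],[0.1,13.6,0,0,-1,0,0],[0.1,13.6,0,0,-1,0,0]]]' 40
python3 -c "
from h import *
snap('side','side2'); snap('wrist','w2'); crop('side2',240,200,400,400,3,'side2c')"
```

```text
time: 2.88
tool_pos: [0.5522, -0.3104, 0.0257]
eef_rot: [[-0.903, 0.0, 0.431], [-0.431, 0.0, -0.903], [-0.0, -1.0, 0.0]]
ft_force: [-1.2, 2.2, 5.8]
finger_gap: 0.0109
```

View pics/side2c.png

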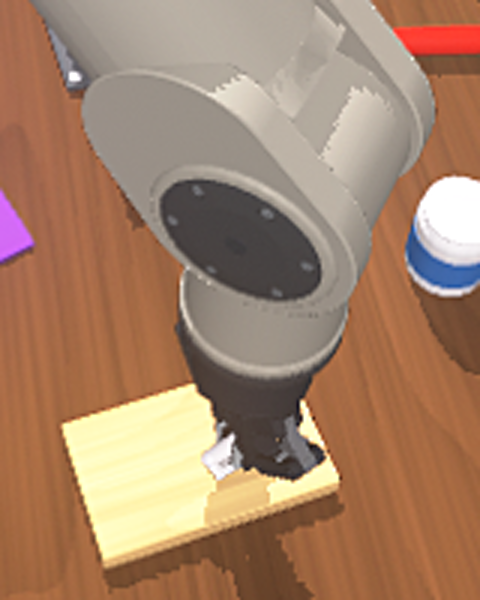

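View pics/w2.png

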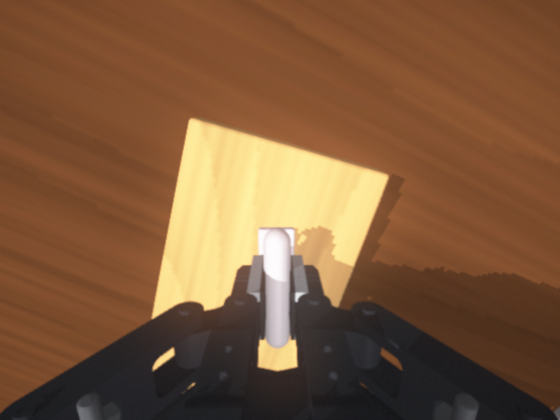

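```bash
python3 -m inch '[[[0,-2,0,0,0,0,0],[0,-6,0,0,0,0,0],[0,-12,0,0,0,0,0],[0,-17,0,0,0,0,0],[0,-17,0,0,0,0,0]]]'
python3 -c "
from h import *
crop('wrist0',0,0,280,240,2.8,'w0c')"
```

```text
time: 3.6
tool_pos: [0.5537, -0.3117, 0.2006]
eef_rot: [[-0.903, 0.007, 0.43], [-0.43, -0.002, -0.903], [-0.005, -1.0, 0.005]]
ft_force: [-0.3, -0.2, -1.0]
finger_gap: 0.0105
```

View pics/w0c.png

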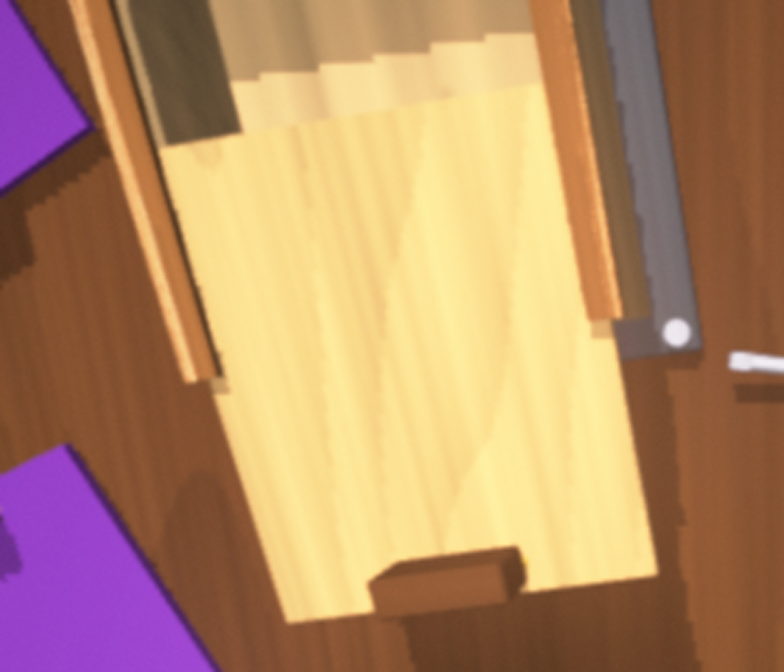

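The lid in the wrist picture: rear corners at (102,222) and (234,205), handle block rear-top edge from (132,209) to (178,202). Fitting the box model to all three views.

```bash
cat > fit.py <<'E'
from h import *
from scipy.optimize import least_squares
np.set_printoptions(precision=4,suppress=True)
def S(p,o,s): return ((p[0]+.5)/s-.5+o[0],(p[1]+.5)/s-.5+o[1])
a=load('side0');b=load('scene0');w=load('wrist0')
cs=((230,140),6);cb=((240,190),5);cw=((0,0),2.8)
# (view, crop, px, boxpoint mm, islid)
O=[(a,cs,(280,516),(-75,65,5),1),(a,cs,(586,452),(-75,-65,5),1),(a,cs,(130,122),(80,70,57),0),(a,cs,(420,70),(80,-70,57),0),
(a,cs,(377,437),(-72,22,29),1),(a,cs,(484,416),(-72,-22,29),1),
(b,cb,(155,62),(-75,65,5),1),(b,cb,(42,283),(-75,-65,5),1),(b,cb,(668,212),(80,70,57),0),(b,cb,(582,470),(80,-70,57),0),
(b,cb,(133,112),(-72,22,29),1),(b,cb,(92,180),(-72,-22,29),1),(b,cb,(176,458),(-95,-85,-30),0),(b,cb,(672,290),(95,85,-30),0),
(w,cw,(287,622),(-75,65,5),1),(w,cw,(657,575),(-75,-65,5),1),(w,cw,(369,584),(-72,22,29),1),(w,cw,(500,567),(-72,-22,29),1),
(w,cw,(702,345),(-95,-85,-30),0),(w,cw,(622,318),(-80,-70,57),0),(w,cw,(187,383),(-80,70,57),0)]
def pts(p):
    x,y,z,th,lx=p; c,s=np.cos(th),np.sin(th); out=[]
    for d,cr,px,q,l in O:
        q=np.array(q)/1e3
        if l: q=q+[lx,0,.047]
        out.append([x+c*q[0]-s*q[1],y+s*q[0]+c*q[1],z+q[2]])
    return out
def f(p): return np.concatenate([np.array(proj(o[0],X))-S(o[2],*o[1]) for o,X in zip(O,pts(p))])
r=least_squares(f,[.55,.14,.038,np.radians(97),-.085],loss='soft_l1',x_scale=[.01,.01,.01,.1,.01])
print(r.x,np.degrees(r.x[3])); print(r.fun.reshape(-1,2))
J=r.jac; print('sd',np.sqrt(np.diag(np.linalg.inv(J.T@J))))
np.save('box.npy',r.x)
x,y,z,th,lx=r.x
def B(q):c,s=np.cos(th),np.sin(th);return np.array([x+c*q[0]-s*q[1],y+s*q[0]+c*q[1],z+q[2]])
print('open centre',B([ (75+lx+.07)/2 ,0,0]),'handle',B([lx-.065,0,.064]),'lead x',75e-3+lx)
E
python3 fit.py
```

```text
[ 0.5479  0.1472  0.0366  1.7065 -0.0853] 97.77295145126573
[[-0.2892 -0.1261]
 [-0.1518 -0.7131]
 [-0.8884  0.0841]
 [-0.6239 -0.231 ]
 [ 0.6541  1.7447]
 [ 0.4042  1.4428]
 [ 2.3836  0.1061]
 [ 1.3645  0.7632]
 [ 0.2474 -0.4148]
 [-0.4288  2.4891]
 [ 0.0317 -1.4262]
 [ 0.0679  0.3555]
 [-0.1548 -0.0818]
 [ 0.6934  0.0794]
 [-1.0701 -1.9299]
 [-0.6035 -2.9449]
 [ 0.699  11.0656]
 [ 2.5748 10.6372]
 [ 0.2436  1.6469]
 [ 0.3084 -0.5707]
 [-0.6401  0.2247]]
sd [0.0007 0.0006 0.0012 0.0049 0.0012]
open centre [-4.5229 37.2951  0.0366] handle [ 0.5682 -0.0017  0.1006] lead x -0.010265797479959982
```

```bash
sed -i 's/(369,584),(-72/(378,618),(-72/; s/(500,567),(-72/(505,602),(-72/; s/(75+lx+.07)/(.075+lx+.07)/' fit.py; python3 fit.py; python3 -c "
from h import *
crop('side0',280,195,340,235,12,'hs'); "
```

```text
[ 0.548   0.1472  0.0366  1.7067 -0.087 ] 97.78748555664525
[[-0.0305  0.3959]
 [ 0.1475 -0.2259]
 [-0.8543  0.084 ]
 [-0.5957 -0.2387]
 [ 0.931   2.2553]
 [ 0.6954  1.9416]
 [ 1.6872 -0.0581]
 [ 0.6352  0.5733]
 [ 0.2334 -0.3773]
 [-0.4283  2.5382]
 [-0.6921 -1.6004]
 [-0.6677  0.1722]
 [-0.164  -0.0213]
 [ 0.6793  0.1126]
 [-0.3756 -0.2915]
 [-0.1213 -1.2642]
 [-1.8125  0.7086]
 [ 1.4078 -0.0585]
 [ 0.3615  1.5965]
 [ 0.4612 -0.6324]
 [-0.4814  0.2045]]
sd [0.0007 0.0006 0.0011 0.0044 0.0008]
open centre [0.544  0.176  0.0366] handle [ 0.5686 -0.0033  0.1006] lead x -0.011976833532533704
```

View pics/hs.png

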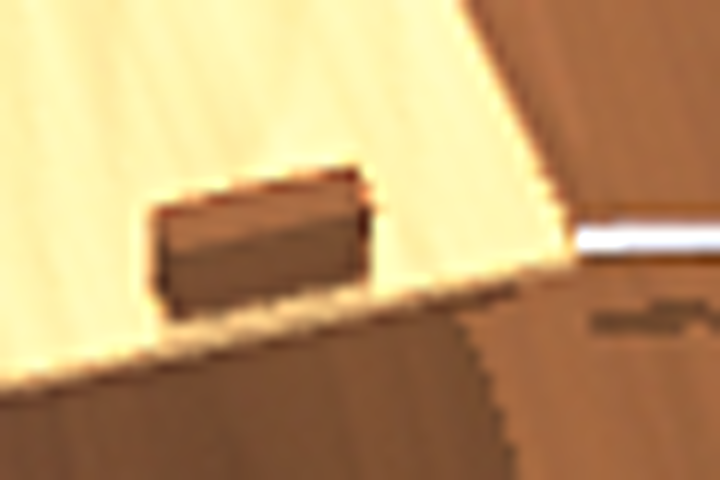

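```bash
sed -i 's/(377,437),(-72/(380,455),(-72/; s/(484,416),(-72/(482,435),(-72/' fit.py; python3 fit.py | egrep -v '^ \[|^\[\['; python3 -m inch '[[[-1,0,-2,0,2,0,0],[-2.5,0,-6,0,5,0,0],[-5,0,-11,0,8,0,0],[-7.5,0,-17,0,11,0,0],[-10,0,-23,0,14,0,0],[-13,0,-29,0,17,0,0],[-15.5,0,-34.5,0,17.7,0,0],[-18,0,-39.5,0,17.7,0,0],[-19.5,0,-43,0,17.7,0,0],[-20.1,0,-44.5,0,17.7,0,0],[-20.1,0,-44.5,0,17.7,0,0],[-20.1,0,-44.5,0,17.7,0,0]]]'
python3 -c "
from h import *
snap('wrist','w3');snap('scene','scene3');snap('side','side3')"
```

```text
[ 0.5476  0.1472  0.0354  1.7061 -0.0875] 97.75345155937923
sd [0.0007 0.0006 0.001  0.0043 0.0008]
open centre [0.5437 0.1757 0.0354] handle [ 0.5682 -0.0039  0.0994] lead x -0.012544944464665322
time: 5.1
tool_pos: [0.542, 0.176, 0.1953]
eef_rot: [[-0.991, -0.0, 0.134], [-0.134, -0.001, -0.991], [0.0, -1.0, 0.001]]
ft_force: [-0.7, -0.9, -0.7]
finger_gap: 0.0106
```

View pics/w3.png

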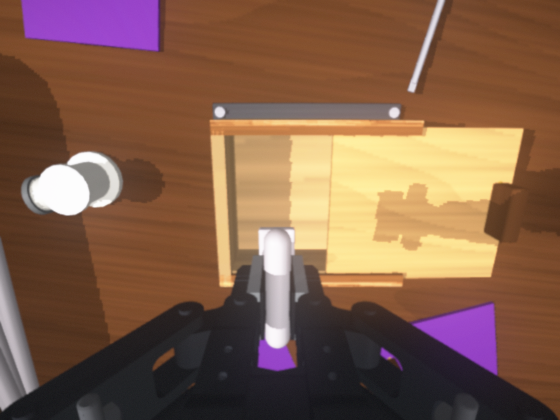

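View pics/scene3.png

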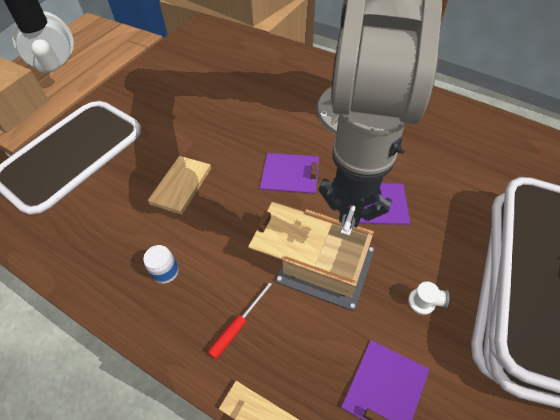

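View pics/side3.png

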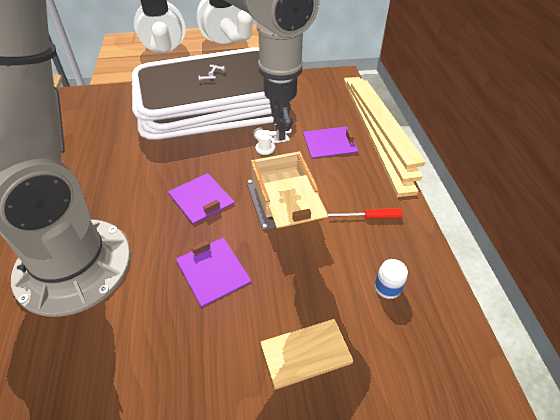

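```bash
python3 -c "
from h import *
np.set_printoptions(precision=4,suppress=True)
d=load('w3'); s=telemetry.read_state(); print(s['tool_pos'],s['eef_rot'])
for n,u,v,z in [('lead top',333,136,.09),('lead bot',328,270,.09),('end/far in',229,134,.095),('end/near in',237,278,.095),('far lip in',300,133,.095),('near lip in',310,276,.095),('rearcorner',522,129,.09),('rearcorner2',491,277,.09),('handle rear-top',528,190,.114),('handle rear top2',519,242,.114),('handle frtop',495,185,.114)]:
    print(n,P(d,u,v,z=z),P(d,u,v))
x,y,z,th,lx=np.load('box.npy')
c,s_=np.cos(th),np.sin(th)
for q in ([.075+lx,.0,.09],[.07,.057,.095],[.07,-.057,.095],[-.075+lx,.065,.09],[-.075+lx,-.065,.09]):
    print(q,[x+c*q[0]-s_*q[1],y+s_*q[0]+c*q[1]])
"
python3 -c "
from h import *
crop('w3',200,90,540,300,2.3,'w3c')"
```

```text
[0.5421 0.1764 0.1954] [[-0.991   0.      0.1338]
 [-0.1338 -0.0002 -0.991 ]
 [-0.     -1.      0.0002]]
lead top [0.607 0.142 0.09 ] [0.607  0.142  0.0903]
lead bot [0.4939 0.1252 0.09  ] [0.4942 0.1253 0.0907]
end/far in [0.5983 0.2205 0.095 ] [0.5982 0.2206 0.0942]
end/near in [0.4785 0.203  0.095 ] [0.5473 0.1951 0.2147]
far lip in [0.606  0.1678 0.095 ] [0.606  0.1677 0.0938]
near lip in [0.4887 0.1408 0.095 ] [0.5506 0.163  0.2112]
rearcorner [ 0.6329 -0.0032  0.09  ] [ 0.6331 -0.0051  0.0875]
rearcorner2 [ 0.5056 -0.0217  0.09  ] [ 0.4643 -0.0987 -0.0011]
handle rear-top [ 0.5899 -0.0051  0.114 ] [ 0.5894 -0.0085  0.11  ]
handle rear top2 [ 0.5489 -0.0134  0.114 ] [ 0.5137 -0.1162 -0.0003]
handle frtop [0.5901 0.0214 0.114 ] [0.5874 0.0053 0.0924]
[np.float64(-0.012544944464665322), 0.0, 0.09] [np.float64(0.5492842256213535), np.float64(0.134801239864054)]
[0.07, 0.057, 0.095] [np.float64(0.481669142909712), np.float64(0.20890163423933766)]
[0.07, -0.057, 0.095] [np.float64(0.5946269289204362), np.float64(0.2242814450169594)]
[np.float64(-0.16254494446466533), 0.065, 0.09] [np.float64(0.5051150635682499), np.float64(-0.022596616295191926)]
[np.float64(-0.16254494446466533), -0.065, 0.09] [np.float64(0.6339265739313563), np.float64(-0.005058235583868878)]
```

View pics/w3c.png

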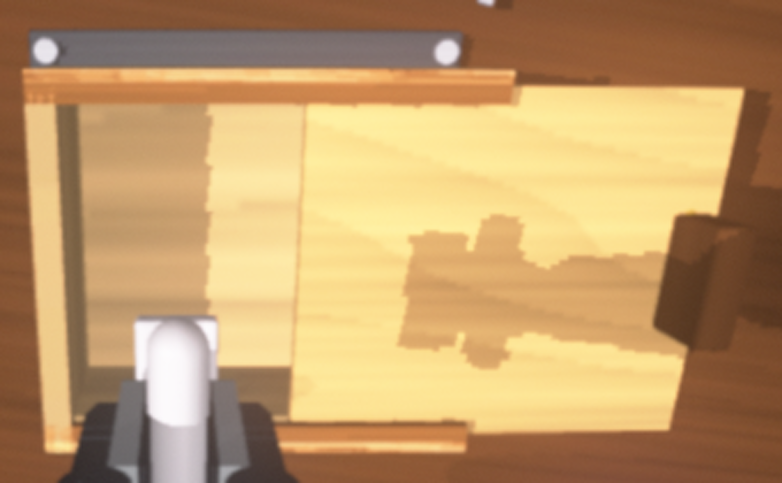

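```bash
python3 -c "
from h import *
np.set_printoptions(precision=1,suppress=True,linewidth=150)
d=load('w3'); M=np.array(d['mount'])
vs,us=np.mgrid[225:420:3,0:560:3]; pts=[]
for u,v in zip(us.ravel(),vs.ravel()):
    z=d['range_z'][v,u]
    if 0<z<.2:
        x,y=slopes(d,u,v); pts.append((M@[x*z,y*z,z,1])[:3]*1e3)
pts=np.array(pts); 
for h in range(-110,10,10):
    q=pts[(pts[:,1]>=h)&(pts[:,1]<h+10)]
    if len(q): print('behind tcp',-h, 'z',q[:,2].min(),q[:,2].max(),'x',q[:,0].min(),q[:,0].max())
"
```

```text
behind tcp 100 z -63.14367137764407 61.94473235636315 x -20.82875782502669 -11.43332786833896
behind tcp 90 z -64.07906493023454 62.68914823477863 x -18.524321639413294 -3.462616166570318
behind tcp 80 z -58.736503045048586 56.73937128903432 x -18.086222111170326 11.82151887243911
behind tcp 70 z -51.93339213654294 50.45264448442414 x -17.91143737252749 12.089159078062629
behind tcp 60 z -45.161396816752806 43.521896635533345 x -13.849125744553623 12.321349967576465
behind tcp 50 z -39.43059808726015 36.80938695418877 x -14.113693371888356 12.070961492240178
behind tcp 40 z -21.71338021550534 15.692054341797906 x -12.182418823783756 11.140243542469937
behind tcp 30 z -19.29093645146922 18.24267307351376 x -28.96882963777231 26.324822811557485
behind tcp 20 z -19.3608454882897 17.939264576220577 x -29.921267275373655 24.105328897301234
behind tcp 10 z -18.30054167495487 18.36808139753662 x -11.37810771787677 -6.564060142883229
behind tcp 0 z -8.837086096224429 7.869432858152737 x -22.029586069190117 -9.160398825467007
```

```bash
python3 -m inch '[[[-0.1,4,0,0,0,0,0],[-0.1,8,0,0,0,0,0],[-0.1,11,0,0,0,0,0],[-0.1,13,0,0,0,0,0],[-0.1,14.2,0,0,0,0,0],[-0.1,14.4,0,0,0,0,0],[-0.1,14.4,0,0,0,0,0]]]'
python3 -c "
from h import *
snap('wrist','w4');snap('side','side4')"
```

```text
time: 6.12
tool_pos: [0.5433, 0.1779, 0.0519]
eef_rot: [[-0.991, 0.001, 0.135], [-0.135, 0.0, -0.991], [-0.001, -1.0, -0.0]]
ft_force: [0.1, -0.1, -0.9]
finger_gap: 0.0101
```

View pics/w4.png

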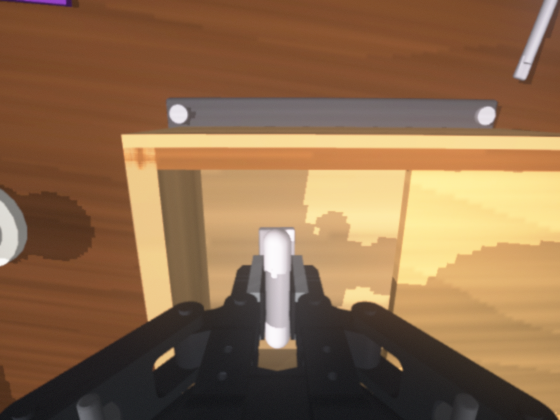

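```bash
python3 -m inch '[[[0,0.3,0,0,0,0,0],[0,0.3,0,0,0,0,15],[0,0.3,0,0,0,0,30],[0,0.3,0,0,0,0,30],[0,0.3,0,0,0,0,30],[0,0.3,0,0,0,0,30]]]'
python3 -m inch '[[[0,-0.5,0,0,0,0,30],[0,-2,0,0,0,0,30],[0,-5,0,0,0,0,30],[0,-9,0,0,0,0,30],[0,-13,0,0,0,0,30],[0,-13,0,0,0,0,30]]]'
python3 -c "
from h import *
snap('wrist','w5');snap('side','side5');snap('scene','scene5')"
```

```text
time: 6.98
tool_pos: [0.5431, 0.1778, 0.0484]
eef_rot: [[-0.991, 0.0, 0.135], [-0.135, 0.0, -0.991], [-0.0, -1.0, 0.0]]
ft_force: [1.4, -4.1, 3.2]
finger_gap: 0.0255
time: 7.72
tool_pos: [0.5444, 0.1787, 0.1823]
eef_rot: [[-0.991, 0.005, 0.136], [-0.136, 0.003, -0.991], [-0.005, -1.0, -0.002]]
ft_force: [0.1, 0.4, -0.4]
finger_gap: 0.0255
```

View pics/w5.png

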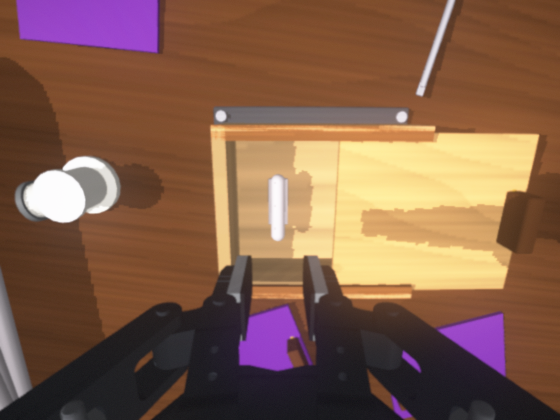

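View pics/scene5.png

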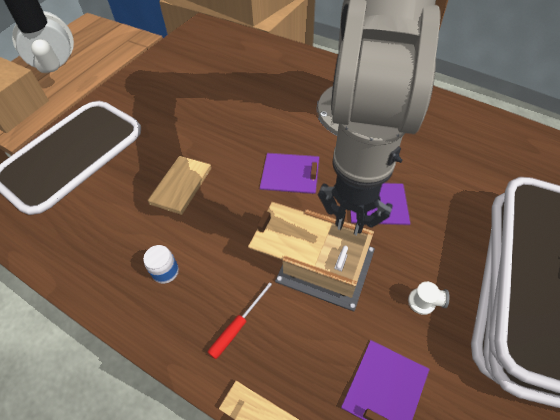

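The cleat stands upright on the box floor at wrist (278,207), with the lid still open. Now I go behind the handle with the fingers shut.

```bash
python3 -m inch '[[[0,0,3,0,0,0,0],[0,0,8,0,0,0,0],[0.1,0,14,0,0,0,0],[0.2,0,19,0,0,0,0],[0.2,0,22,0,0,0,0],[0.2,0,22.6,0,0,0,0],[0.2,0,22.6,0,0,0,0],[0.2,0,22.6,0,0,0,0]]]' 60
python3 -c "
from h import *
np.set_printoptions(precision=4,suppress=True)
s=telemetry.read_state();print(s['tool_pos'],s['eef_rot'],s['finger_gap'])
snap('wrist','w6');snap('side','side6');crop('side6',220,100,380,240,5,'side6c')"
```

```text
time: 8.88
tool_pos: [0.5714, -0.0449, 0.178]
eef_rot: [[-0.991, -0.001, 0.137], [-0.137, 0.0, -0.991], [0.001, -1.0, -0.0]]
ft_force: [0.0, 0.6, -0.2]
finger_gap: 0.0003
[ 0.5714 -0.0449  0.178 ] [[-0.9905 -0.0008  0.1373]
 [-0.1373  0.0004 -0.9905]
 [ 0.0007 -1.     -0.0005]] 0.00029287391743973597
```

View pics/w6.png

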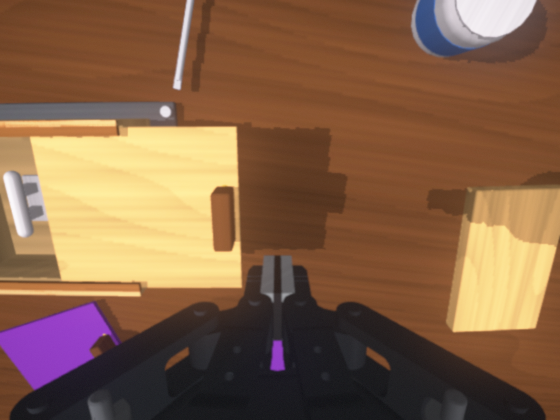

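View pics/side6c.png

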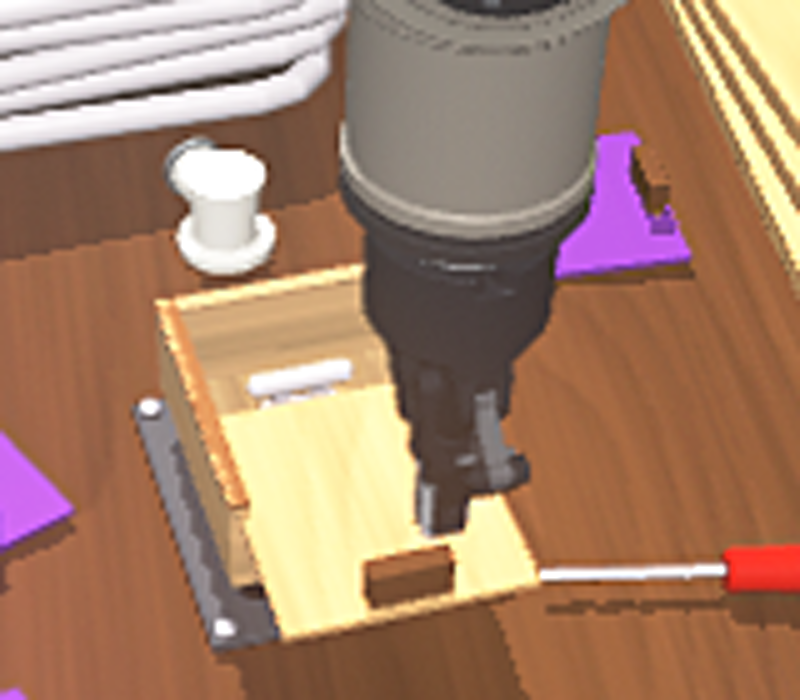

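```bash
python3 -c "
from h import *
np.set_printoptions(precision=4,suppress=True)
d=load('w6'); crop('w6',180,110,300,300,4,'w6c')
for n,u,v in [('rear1',236,129),('rear2',239,286),('top',217,220),('lid',150,200),('htop',216,200),('htop',216,240),('hface',229,220),('hface',229,235)]:
    print(n,P(d,u,v),P(d,u,v,z=.09))
tp=np.array([.5714,-.0449,.178]);print(proj(d,tp),proj(d,[.5714,-.0449,.10]))
"
```

```text
rear1 [ 0.6323 -0.0061  0.087 ] [ 0.6325 -0.0064  0.09  ]
rear2 [ 0.5061 -0.0211  0.0877] [ 0.5075 -0.0212  0.09  ]
top [ 0.5707 -0.0019  0.1117] [0.5627 0.0014 0.09  ]
lid [0.5713 0.0538 0.0885] [0.5718 0.0533 0.09  ]
htop [0.5848 0.0001 0.1108] [0.5786 0.0034 0.09  ]
htop [ 0.5557 -0.0025  0.1121] [0.546  0.0009 0.09  ]
hface [ 0.5713 -0.0101  0.1103] [ 0.564  -0.0078  0.09  ]
hface [ 0.5606 -0.0112  0.1115] [ 0.5516 -0.0089  0.09  ]
(np.float64(278.5259092829462), np.float64(272.5037144243992)) (np.float64(278.00714905711794), np.float64(221.45751299887652))
```

View pics/w6c.png

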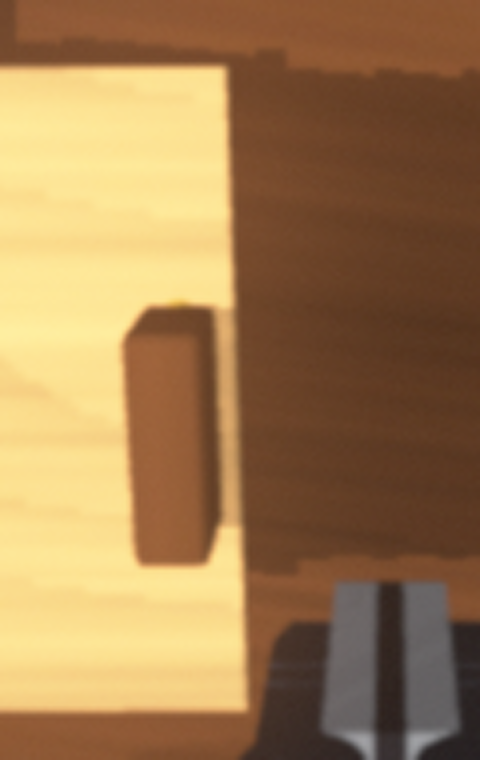

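```bash
python3 -m inch '[[[-0.4,3,0,0,0,0,0],[-0.4,6,0,0,0,0,0],[-0.4,8.1,0,0,0,0,0],[-0.4,8.3,0,0,0,0,0],[-0.4,8.3,0,0,0,0,0],[-0.4,8.3,-0.6,0,0,0,0],[-0.4,8.3,-1.2,0,0,0,0],[-0.4,8.3,-1.7,0,0,0,0],[-0.4,8.3,-1.7,0,0,0,0]]]'
python3 -c "
from h import *
np.set_printoptions(precision=4,suppress=True)
s=telemetry.read_state();print(s['tool_pos'],s['ft_force'])
snap('side','side7');crop('side7',250,170,350,245,7,'side7c');snap('wrist','w7')"
```

```text
time: 10.1
tool_pos: [0.5733, -0.0282, 0.0955]
eef_rot: [[-0.991, 0.0, 0.137], [-0.137, 0.0, -0.991], [-0.0, -1.0, -0.0]]
ft_force: [0.4, 0.9, 0.6]
finger_gap: 0.0003
[ 0.5733 -0.0282  0.0955] [0.3548 0.8856 0.616 ]
```

View pics/side7c.png

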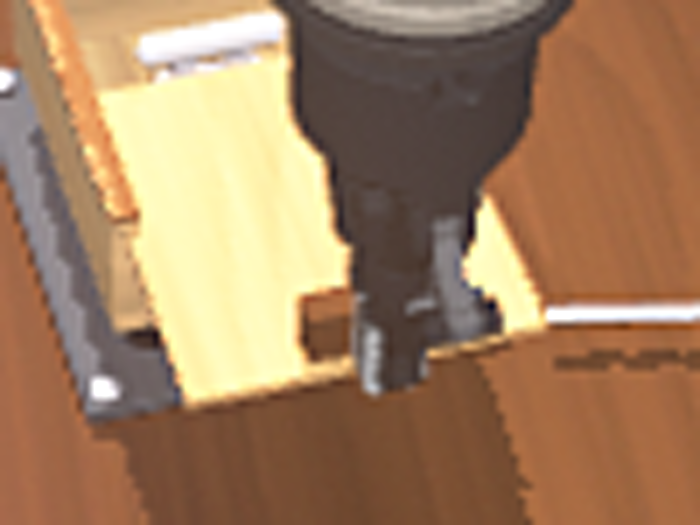

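View pics/w7.png

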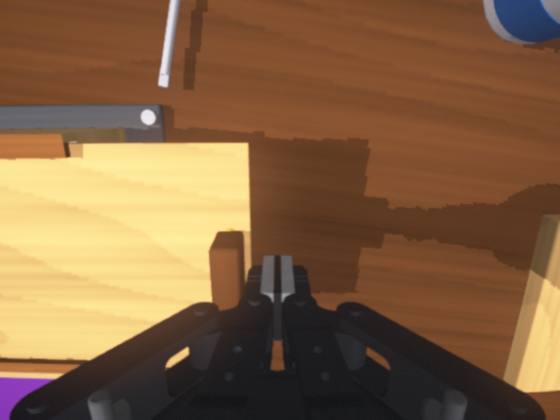

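```bash
python3 -m inch '[[[0,0,-0.3,0,0,0,0],[0,0,-0.6,0,0,0,0],[0,0,-0.9,0,0,0,0],[0,0,-1.4,0,0,0,0],[0,0,-2.0,0,0,0,0],[0,0,-2.5,0,0,0,0],[0,0,-3.0,0,0,0,0],[0,0,-3.0,0,0,0,0]]]'
python3 -c "
from h import *
np.set_printoptions(precision=4,suppress=True)
s=telemetry.read_state();print(s['tool_pos'],s['ft_force'])
snap('side','side8');crop('side8',250,130,350,245,5,'side8c');snap('wrist','w8')"
```

```text
time: 11.2
tool_pos: [0.5691, 0.0014, 0.0953]
eef_rot: [[-0.991, -0.0, 0.136], [-0.136, 0.0, -0.991], [0.0, -1.0, -0.0]]
ft_force: [-0.3, 0.5, -0.3]
finger_gap: 0.0001
[0.5691 0.0014 0.0953] [-0.2733  0.4856 -0.253 ]
```

View pics/side8c.png

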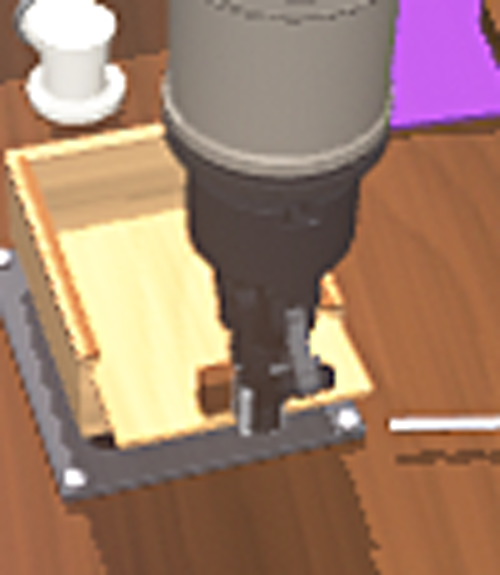

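View pics/w8.png

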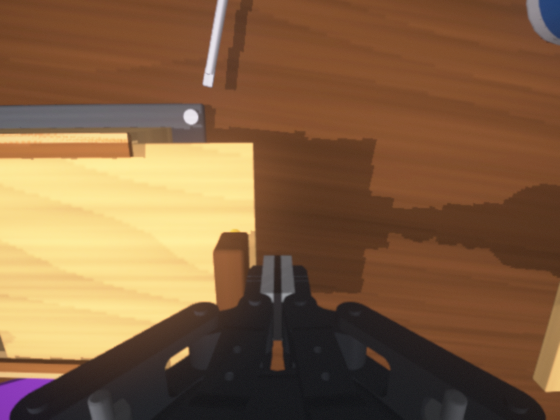

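```bash
cat > rem.py <<'E'
import sys
from h import *
np.set_printoptions(precision=4,suppress=True)
x,y,z,th,lx=np.load('box.npy')
d=load(sys.argv[1])
for a in sys.argv[2:]:
    u,v,zz=map(float,a.split(','))
    X=P(d,u,v,z=zz); e=np.array([np.cos(th),np.sin(th)]); n=np.array([-e[1],e[0]]); r=X[:2]-[x,y]
    print(a,X,'box x,y mm',r@e*1e3,r@n*1e3)
E
python3 rem.py w8 254,160,.09 256,230,.09 131,157,.09 129,133,.095
```

```text
254,160,.09 [0.6227 0.0199 0.09  ] box x,y mm -136.2855884666659 -57.21394791447082
256,230,.09 [0.5882 0.015  0.09  ] box x,y mm -136.5364600382968 -22.408566000429182
131,157,.09 [0.6164 0.0771 0.09  ] box x,y mm -78.74934037176533 -58.770352770436425
129,133,.095 [0.628  0.0758 0.095 ] box x,y mm -81.57493159722003 -69.99418888284359
```

```bash
python3 -m inch '[[[0,0,-0.5,0,0,0,0],[0,0,-1.1,0,0,0,0],[0,0,-1.7,0,0,0,0],[0,0,-2.3,0,0,0,0],[0,0,-2.9,0,0,0,0],[0,0,-3.4,0,0,0,0],[0,0,-3.8,0,0,0,0],[0,0,-4.1,0,0,0,0],[0,0,-4.1,0,0,0,0]]]'
python3 -c "
from h import *
np.set_printoptions(precision=4,suppress=True)
s=telemetry.read_state();print(s['tool_pos'],s['ft_force'])
snap('side','side9');crop('side9',240,130,350,245,5,'side9c');snap('wrist','w9')"
```

```text
time: 12.42
tool_pos: [0.5635, 0.0417, 0.0953]
eef_rot: [[-0.991, -0.0, 0.136], [-0.136, 0.0, -0.991], [0.0, -1.0, -0.0]]
ft_force: [0.5, -0.5, -0.1]
finger_gap: -0.0001
[0.5635 0.0417 0.0953] [ 0.5406 -0.4629 -0.1125]
```

View pics/w9.png

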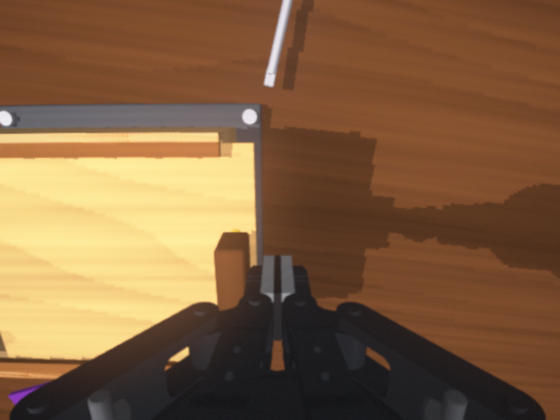

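View pics/side9c.png

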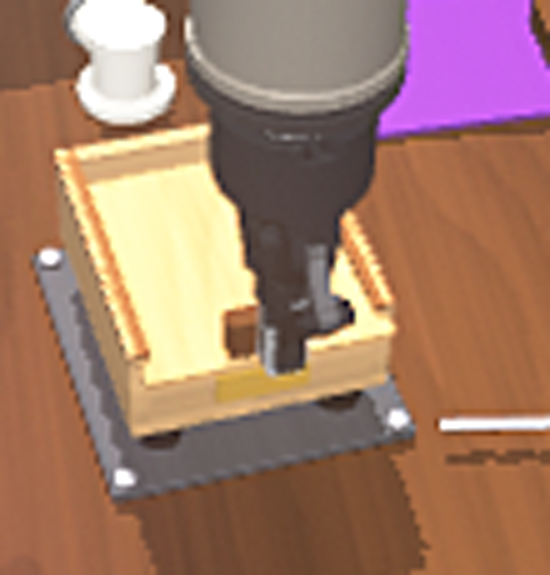

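```bash
python3 -m inch '[[[0,0,-0.1,0,0,0,0],[0,0,-0.2,0,0,0,0],[0,0,-0.3,0,0,0,0],[0,0,-0.4,0,0,0,0],[0,0,-0.5,0,0,0,0],[0,0,-0.6,0,0,0,0],[0,0,-0.7,0,0,0,0],[0,0,-0.7,0,0,0,0]]]'; python3 -m inch '[[[0,0,-0.1,0,0,0,0],[0,0,-0.2,0,0,0,0],[0,0,-0.2,0,0,0,0]]]'; python3 -m inch '[[[0,0,-0.1,0,0,0,0],[0,0,-0.2,0,0,0,0],[0,0,-0.2,0,0,0,0]]]'
```

```text
time: 13.52
tool_pos: [0.5627, 0.0485, 0.0953]
eef_rot: [[-0.991, -0.0, 0.136], [-0.136, 0.0, -0.991], [0.0, -1.0, -0.0]]
ft_force: [0.5, -1.2, 0.3]
finger_gap: -0.0001
time: 13.9
tool_pos: [0.5624, 0.0503, 0.0953]
eef_rot: [[-0.991, 0.0, 0.136], [-0.136, -0.0, -0.991], [-0.0, -1.0, 0.0]]
ft_force: [0.9, -3.7, 0.6]
finger_gap: -0.0003
time: 14.28
tool_pos: [0.5622, 0.0522, 0.0954]
eef_rot: [[-0.991, 0.0, 0.136], [-0.136, -0.0, -0.991], [-0.0, -1.0, 0.0]]
ft_force: [1.4, -4.1, 2.3]
finger_gap: 0.0
```

```bash
python3 -m inch '[[[0,0,-0.1,0,0,0,0],[0,0,-0.2,0,0,0,0],[0,0,-0.2,0,0,0,0]]]'|egrep 'pos|force'; python3 -m inch '[[[0,0,-0.1,0,0,0,0],[0,0,-0.2,0,0,0,0],[0,0,-0.2,0,0,0,0]]]'|egrep 'pos|force'
```

```text
tool_pos: [0.5619, 0.0539, 0.0954]
ft_force: [0.6, -6.3, 3.1]
tool_pos: [0.5617, 0.0556, 0.0954]
ft_force: [0.8, -9.0, 2.9]
```

```bash
python3 -m inch '[[[0,0,-0.1,0,0,0,0],[0,0,-0.1,0,0,0,0]]]'|egrep 'pos|force';python3 -m inch '[[[0,0,-0.1,0,0,0,0],[0,0,-0.1,0,0,0,0]]]'|egrep 'pos|force'
python3 -c "
from h import *
snap('wrist','w10');snap('side','side10');crop('side10',240,130,350,245,5,'side10c')"
```

```text
tool_pos: [0.5616, 0.0564, 0.0954]
ft_force: [1.7, -8.9, 2.0]
tool_pos: [0.5615, 0.0573, 0.0954]
ft_force: [2.1, -9.8, 2.5]
```

View pics/side10c.png

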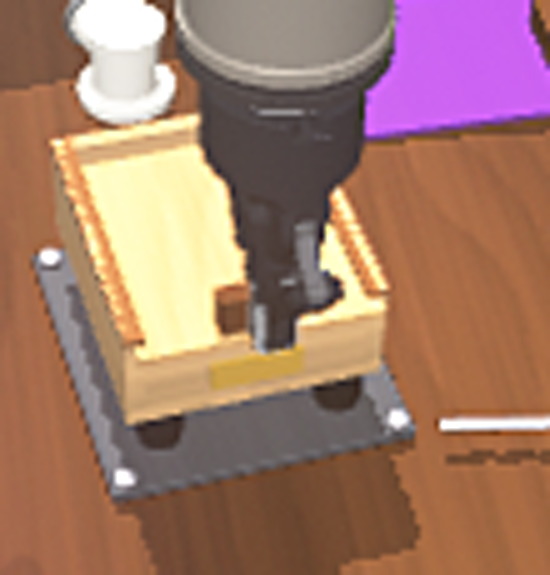

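View pics/w10.png

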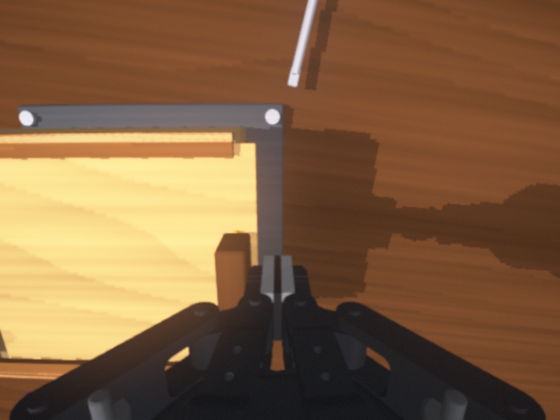

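```bash
python3 rem.py w10 233,157,.09 231,134,.095 257,180,.09; python3 rem.py w9 220,157,.09 218,134,.095 256,180,.09;  python3 -m inch '[[[0,0,-0.1,0,0,0,0],[0,0,-0.1,0,0,0,0]]]'|egrep 'pos|force'
```

```text
233,157,.09 [0.6151 0.086  0.09  ] box x,y mm -69.82700406072017 -58.623632398534625
231,134,.095 [0.6258 0.0872 0.095 ] box x,y mm -70.04613012364725 -69.36704280259228
257,180,.09 [0.6058 0.0736 0.09  ] box x,y mm -80.78134820969147 -47.72535329719627
220,157,.09 [0.6164 0.0762 0.09  ] box x,y mm -79.70746101406988 -58.60497764489298
218,134,.095 [0.6271 0.0771 0.095 ] box x,y mm -80.24651033238634 -69.34796669479086
256,180,.09 [0.6079 0.0583 0.09  ] box x,y mm -96.24431478568378 -47.711769063457794
tool_pos: [0.5614, 0.0582, 0.0954]
ft_force: [0.8, -10.9, 2.4]
```

```bash
for i in 1; do python3 -m inch '[[[0,0,-0.1,0,0,0,0],[0,0,-0.1,0,0,0,0]]]'|egrep 'pos|force'; done; python3 -c "
from h import *
snap('wrist','w11')"; python3 -c "
from h import *
crop('w11',200,110,300,180,7,'w11c')"
```

```text
tool_pos: [0.5611, 0.0594, 0.0954]
ft_force: [1.6, -7.2, 2.0]
```

View pics/w11c.png

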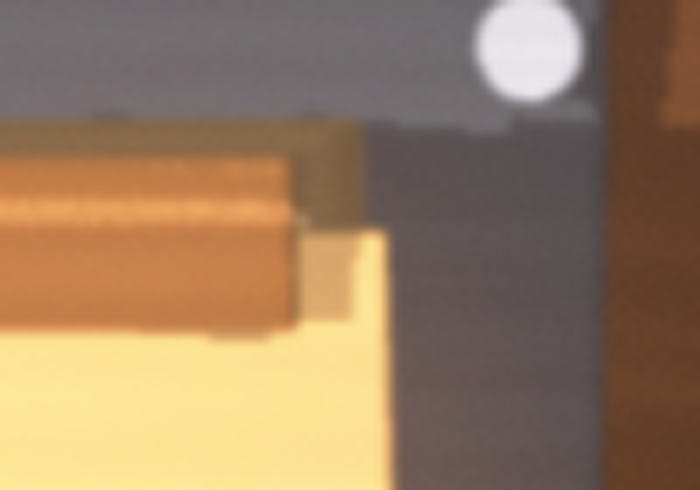

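```bash
for i in 1; do python3 -m inch '[[[0,0,-0.1,0,0,0,0],[0,0,-0.1,0,0,0,0]]]'|egrep 'pos|force'; done; python3 -c "
from h import *
snap('wrist','w12')"; python3 -c "
from h import *
crop('w12',200,110,300,180,7,'w12c')"
```

```text
tool_pos: [0.5608, 0.0614, 0.0953]
ft_force: [-0.3, -4.2, 0.4]
```

View pics/w12c.png

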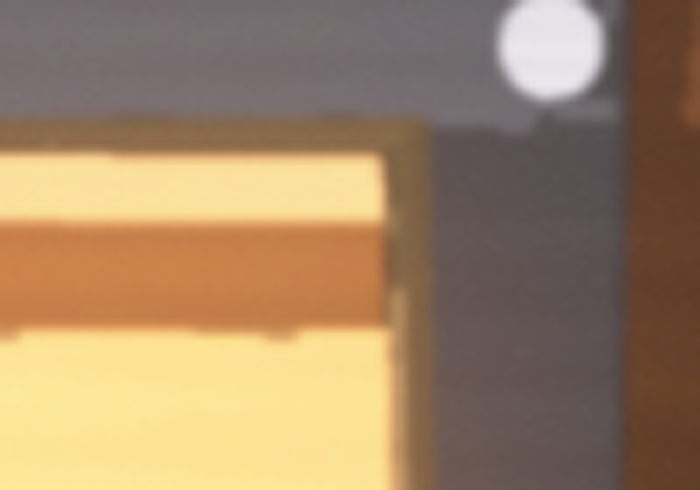

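It has snapped over: the lid's rear edge at (255.7,…) is now level with the lip end at (255.3,…). A small extra press to seat it, well below the limit, then I back off.

```bash
python3 -m inch '[[[0,0,-0.1,0,0,0,0],[0,0,-0.2,0,0,0,0],[0,0,-0.2,0,0,0,0]]]'|egrep 'pos|force';python3 -m inch '[[[0,0,-0.1,0,0,0,0],[0,0,-0.1,0,0,0,0]]]'|egrep 'pos|force'; python3 -m inch '[[[0,0,0.5,0,0,0,0],[0,0,1.5,0,0,0,0],[0,0,2.5,0,0,0,0],[0,-2,3,0,0,0,0],[0,-7,3,0,0,0,0],[0,-12,3,0,0,0,0],[0,-12,3,0,0,0,0],[0,-12,3,0,0,0,0],[0,-12,3,0,0,0,0]]]'
python3 -c "
from h import *
snap('wrist','w13');snap('side','side13');snap('scene','scene13');crop('side13',230,130,350,230,6,'side13c');crop('scene13',240,190,390,310,5,'scene13c')"
```

```text
tool_pos: [0.5605, 0.0631, 0.0953]
ft_force: [0.2, -7.1, 1.3]
tool_pos: [0.5604, 0.0639, 0.0953]
ft_force: [0.7, -7.0, 0.4]
time: 18.23
tool_pos: [0.564, 0.0343, 0.2142]
eef_rot: [[-0.991, -0.002, 0.136], [-0.136, -0.0, -0.991], [0.002, -1.0, 0.0]]
ft_force: [0.2, -0.0, -0.6]
finger_gap: 0.0002
```

View pics/w13.png

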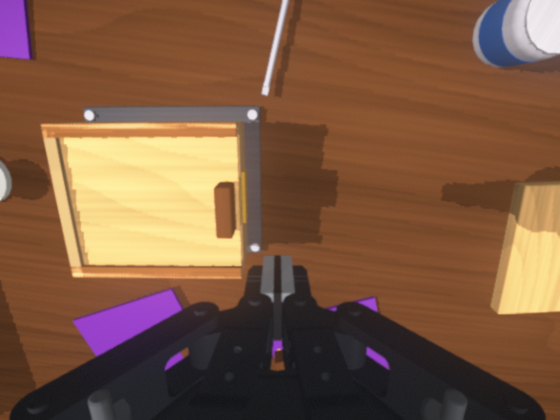

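View pics/scene13c.png

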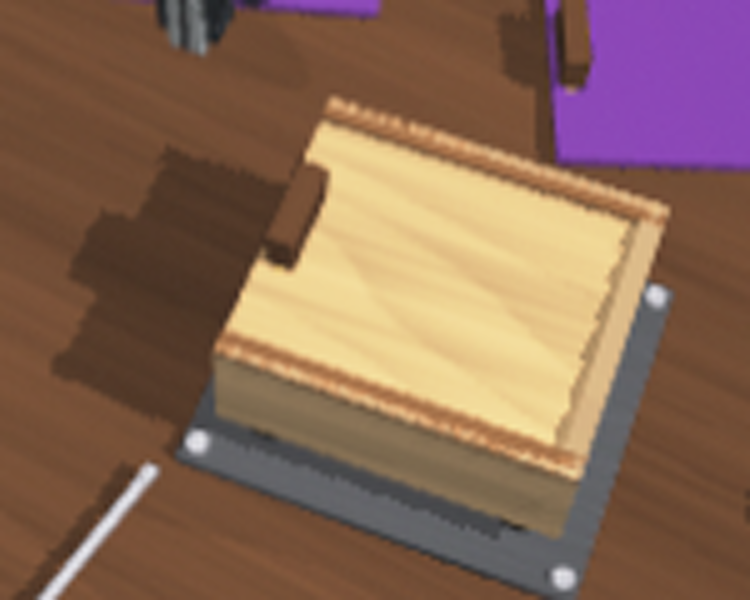

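View pics/side13.png

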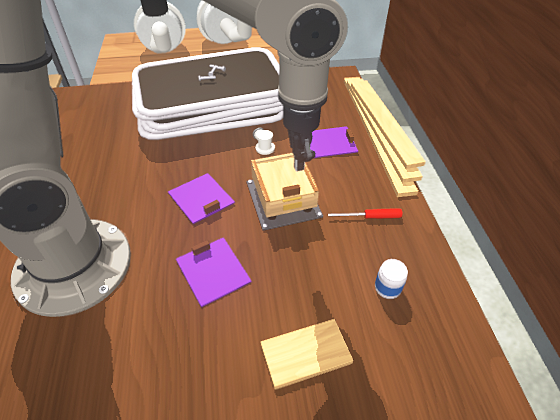

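```bash
python3 -c "
from h import *
crop('w13',210,110,270,290,4,'w13a');crop('w13',30,110,110,290,4,'w13b')"
```

```text
(no output)
```

View pics/w13a.png

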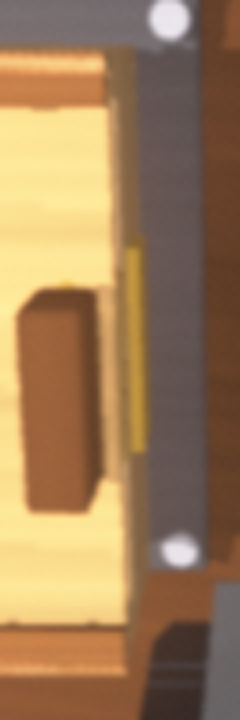

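View pics/w13b.png

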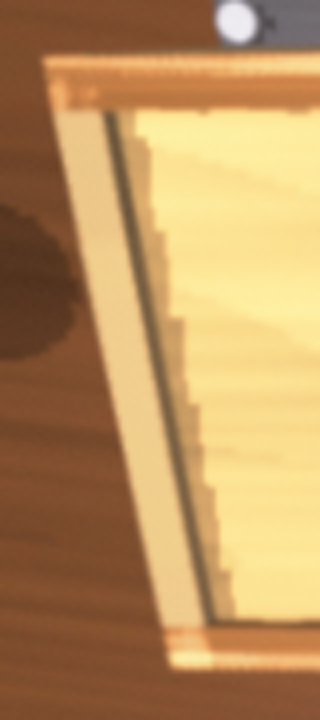

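```bash
python3 rem.py w13 237.8,150,.09 241.5,260,.09 236.4,134,.09 242,267,.09 59,150,.09 75,210,.09; python3 -c "
from h import *
s0,s1=load('scene0'),load('scene13')
d=cv2.absdiff(s0['img'],s1['img']).max(2)
for n,(u0,v0,u1,v1) in {'tin':(140,240,185,290),'elbow':(405,278,455,318),'driver':(200,280,275,360)}.items(): print(n,(d[v0:v1,u0:u1]>40).mean())
print(telemetry.read_state()['ft_force'])"
```

```text
237.8,150,.09 [0.606  0.0737 0.09  ] box x,y mm -80.72153826617672 -47.962372562858214
241.5,260,.09 [0.5057 0.0604 0.09  ] box x,y mm -80.37434677422347 53.239594384506375
236.4,134,.09 [0.6188 0.0762 0.09  ] box x,y mm -80.03633398854399 -61.01129416242949
242,267,.09 [0.4985 0.0592 0.09  ] box x,y mm -80.58884604634356 60.4878399567456
59,150,.09 [0.5863 0.2243 0.09  ] box x,y mm 71.1350491889251 -48.78577686287578
75,210,.09 [0.5341 0.2134 0.09  ] box x,y mm 67.36194375785828 4.398185167459844
tin 0.07066666666666667
elbow 0.0
driver 0.0
[-0.44239372 -0.95163389  0.13947116]
```

```bash
python3 -c "
from h import *
A=cv2.imread('pics/scene0.png');B=cv2.imread('pics/scene13.png');t=A[240:290,140:185];
r=cv2.matchTemplate(B[225:305,125:200],t,cv2.TM_CCOEFF_NORMED);print(cv2.minMaxLoc(r))
s=cv2.matchTemplate(cv2.imread('pics/side13.png')[250:310,365:420],cv2.imread('pics/side0.png')[258:300,374:410],cv2.TM_CCOEFF_NORMED);print(cv2.minMaxLoc(s))
ctrl.close_job()"
```

```text
(-0.11321636289358139, 0.98298180103302, (30, 0), (15, 15))
(0.11179368942975998, 0.9913199543952942, (19, 0), (9, 8))
the job is handed in; nothing more can be done
```

The job is done and handed in at about 18 s of the 54 s allowed; `ctrl.close_job()` gave no verdict.

- **Cleat:** I picked it off the pale board by its horn and released it upright on the box floor, inside the open end. It was last seen standing there just before the lid closed over it.
- **Lid:** I pushed it from behind the handle with shut fingers. The push peaked at about 11 N, with the box pushed about 11 mm on its mounts by that force (about 10 mm measured in the picture just before). It then dropped as the rib snapped over the ridge. I pressed once more to seat it, at about 7 N, then backed off and lifted clear.

**Last checks:**
- **Lid home:** its rear edge measured x ≈ -80.5 mm in the box frame, against -80 mm when home. That leaves it about 0.5 mm short, within the 2 mm calibration. The edge is level with the lip ends.
- **Robot clear:** the force on the tool was back to about 1 N or less, which is its noise level.
- **Other objects:** the screwdriver and elbow showed no pixel change. A simple difference flagged some change around the tin, but template matching in two views showed it had not moved by as much as a pixel, so I put that down to shadow.

One disagreement: the box floor fitted at 35–37 mm above the bench, against 38 mm in the text. That is about what the calibration allows and changed nothing.

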